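# Wedge the rocking mould stand

## Task

The plaster mould's plywood stand rocks because its near left foot is too short. Push the wooden wedge along the worktop, thin end first, under that foot until it is just snug and the stand no longer rocks when you press on the corner above it, without jacking the corner up or shoving the stand out of place. Use the fingertips only, pick nothing up, leave the other things alone, and finish still pressing firmly down on that corner.

Things in the scene. Friction and masses are not known exactly. Their poses are not given: they have to be found in the camera images.
- stand: plywood board 220 x 340 x 18 mm (x by y) on 4 rubber feet at (+-90, +-145) mm, a cream plaster mould half 162 x 315 x 52 mm fixed on it, leaving a bare strip 50 mm wide along the near edge; about 3 kg. Origin: at worktop level under the board's centre; x away from the robot, y left, z up. Board top at 46 mm, mould top at 98 mm. It rests level on three feet; the near left one is short
- foot (a point): point fixed in the stand at (-90, +145, 0) mm, at worktop level while the stand is level, straight below the short foot; that foot is 24 mm in diameter with a hemispherical end, which hangs 6 to 12 mm above this point (differs from run to run, not reported)
- corner (a point): point on the board's top, 46 mm above the worktop, on the short foot's axis, marked by a 10 mm steel screw head: press here. Unwedged, about 3 N down tips the stand until the short foot lands. Test with 5 to 15 N; it no longer rocks if the stand stays level within 0.008 rad (the corner sinks or is raised less than 1.2 mm)
- wedge: loose wooden wedge 110 mm long (x), 60 mm wide (y), 0.12 kg; thin end at +x, 3 mm thick, rising evenly to 19.5 mm at the upright back face at x = -55 mm. Origin: centre of its underside, z up. Starts in front of the short foot, thin end roughly towards it. Sliding takes about 1 N; 3 N more means that it has met the foot; up to 12 N drives it snug without lifting or shifting the stand
- sanding_block: dark grey sanding block 53 x 87 x 28 mm, loose; leave alone
- plaster_block: white rounded plaster block 65 x 102 x 35 mm, loose; leave alone
- parts_tin: dark blue flat tin box 116 x 155 x 38 mm, loose; leave alone
- wood_wedge: small brown wooden corner block 55 x 46 x 22 mm at the left, loose, not the wedge to use; leave alone
- slip_brush: brush with a yellow handle and red ferrule 125 x 76 x 13 mm, loose; leave alone

How it is judged:
By the outcome, as a careful person would: the job done as asked, in the order asked, and still so for the second after the job is handed in, while the arm keeps its last pose, push and grip.
It also fails if it takes over 48 s, if anything falls off the work surface, if the arm or the gripper's body presses on something with over 40 N, if the wrist force passes 120 N, or if a joint passes its speed limit or range.

## Robot

A 6-joint arm with a two-finger parallel gripper is mounted at the origin on a cart in front of the work surface, level with it; the furniture and walls round the work are solid. World frame = base frame: x ahead of the robot, y to its left, z up, the work surface at z = 0. Lengths are in mm, angles in degrees, forces in N, time in s.
With the tool pointing down it reaches from about 325 to 900 mm from the base axis. Payload 6.1 kg.
Tool frame: the origin (TCP) lies on the mounting face of the last link; the fingertips stand 173 mm ahead of it and the grasp point (between the pads) lies env.tcp_to_grasp ahead of it (env.tcp_to_grasp is the distance from the TCP to the grasp point, in mm); z points along the fingers, y is the line along which they close (so a half turn about z gives the same grasp; the last joint's range is limited). The gripper opens to 85 mm and grips with 20 to 120 N. Pads are 22 mm wide; open, the fingers measure 114 mm over their backs; the gripper's body (76 mm by 85 mm) begins 54 mm behind the grasp point. The pads swing forward as they close: fully open they stand 13 mm farther back than shut.
Start: joints at [58.493, 12.628, 87.462, -0, 79.91, -7.225], TCP at [257.015, 569.702, 404.7] pointing down, gripper open.
Joint ranges: [-170.65, 170.65], [-52.31, 119.04], [5.05, 147.46], [-71.25, 251.25], [11.57, 151.72], [-153.62, 153.62]. Speed limits (degrees/s): [147.25, 147.25, 172.46, 180, 180, 180].

## Interface

Orientations are given as a 3x3 rotation matrix whose columns are the frame's x, y, z axes.
In Python, from cell import env gives the robot as it stands.
- The arm moves only by the shell command python3 -m crank 'ROWS' [FORCE]. ROWS is JSON, a list of rows, each a list of 7 numbers: the closure, from -1 (fully open) to 1 (shut), then the shift along the tool's x, y, z each as a share of 200 mm, from -1 to 1, then the turn, a rotation vector about the tool's x, y, z each as a share of 120 degrees, from -1 to 1. In form: [[jaw, dx, dy, dz, wx, wy, wz], ...]. A call has 1 to 12 rows; each row shifts and turns the commanded pose from where the row before left it, along the tool's axes as they then stand; what a row does not reach is not made up. A row lasts 1/8 s, in which the tool goes at most 62.5 mm and 10.7 degrees, less where a joint would pass 70% of its speed; a pose out of reach is approached as far as the arm can. A call with a number of a shift or a turn outside -1 to 1 is refused whole. A call with a gripper value outside its range is refused whole. The fingers move at their own pace and stop on an object; FORCE is the grip in N (left out, the last holds). Time passes only in rows, so rows that do not move let the fingers close. It gives the time, the measured TCP pose, the force, the opening and the grip force at its end, in the units of the state.
- env.state(): the state, without advancing time (a new reading comes with each control period).
- env.capture(name): name is "scene" or "top" or "wrist"; returns a dict with "image" (480x640x3 uint8, red, green, blue), "fx", "fy", "cx", "cy" (pixels), "pose" (4x4, takes a point from camera to world coordinates). Camera axes: x right, y down, z forward; pixel columns grow to the right and rows downward; lengths in mm; the calibration is good to about 2 mm. A picture is of the moment at which its call begins. There is no depth.
- env.close_job(): hands the job in; it is judged then, once.
The state is a dict: "time": time; "joint_positions": joint angles; "joint_vel": joint speeds; "joint_efforts": joint torques, N m; "position": TCP position; "ee_rot": TCP orientation; "wrist_force": force on the tool from outside, world axes, zero at the start; "wrist_torque": the same for the moment, N m; "gripper_width": finger opening in mm; "gripper_force": force on a finger pad.
Only numpy, scipy, OpenCV 4.12 (cv2) and the standard library are available. Lean on these libraries where they do the work, as an engineer would, in place of code of your own. Each camera call takes 0.05 s, during which the arm holds its last target. There are 200 camera calls.

## Working session

There is one attempt and no reset: what is moved stays moved. The work goes in short steps, Python scripts to look and compute and a shell command to move; the robot and the scene stay as the last step left them, time stands still between calls to the robot, and variables do not carry over. Pictures are saved under pics/ and viewed, at most 10 in all, crops included, and the job is handed in when it is done.

```bash
mkdir -p pics; ls
python3 - <<'E'
from cell import env
import cv2,numpy as np
s=env.state();print(s, env.tcp_to_grasp)
for n in("scene","top"):
    c=env.capture(n);cv2.imwrite(f"pics/{n}0.png",c["image"][:,:,::-1]);print(n,c["fx"],c["fy"],c["cx"],c["cy"],np.round(c["pose"],3).tolist())
E
```

```text
pics
{'time': 0.0, 'joint_positions': array([ 5.84938800e+01,  1.26781589e+01,  8.75258463e+01,  1.25120761e-04,
        7.99085759e+01, -7.22426299e+00]), 'joint_vel': array([ 0.01254657,  0.09840239,  0.10047808,  0.04253368, -0.00809236,
        0.07574474]), 'joint_efforts': array([ 2.87592238e-04, -4.96872246e+01, -3.89405465e+01, -2.50302837e-04,
        1.05923743e-02,  9.81652391e-06]), 'position': array([256.87434223, 569.48582235, 403.56659859]), 'ee_rot': array([[-9.11533252e-01,  4.11225087e-01, -1.02867444e-03],
       [ 4.11226298e-01,  9.11531749e-01, -1.67412761e-03],
       [ 2.49226137e-04, -1.94904097e-03, -9.99998070e-01]]), 'wrist_force': array([-0.1595525 ,  1.07673407, -0.27485774]), 'wrist_torque': array([-0.04278067, -0.01352514, -0.01070192]), 'gripper_force': 0.0, 'gripper_width': 85.17338711670894} 154.70000000000002
scene 590.0037241300242 590.0037241300242 318.42955846877624 237.93026560885497 [[-0.855, -0.356, 0.376, -126.41], [-0.518, 0.575, -0.633, 1174.403], [0.009, -0.736, -0.676, 1272.581], [0.0, 0.0, 0.0, 1.0]]
top 454.1636162301733 454.1636162301733 317.1557475675145 235.59782097522267 [[-0.021, -0.999, 0.047, 461.399], [-1.0, 0.021, -0.006, 18.806], [0.005, -0.047, -0.999, 1089.237], [0.0, 0.0, 0.0, 1.0]]
```

View pics/top0.png

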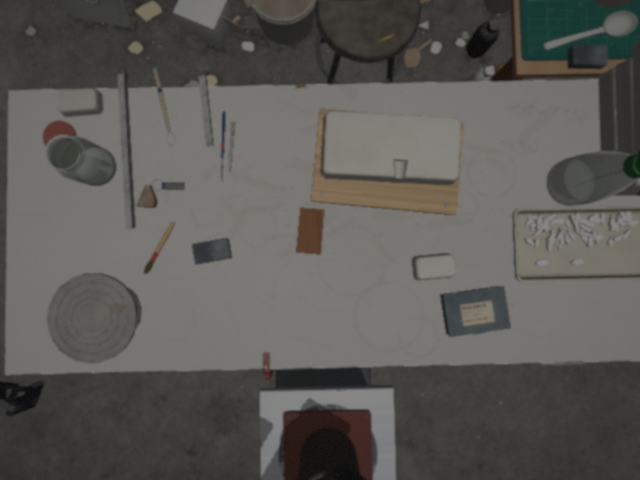

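View pics/scene0.png

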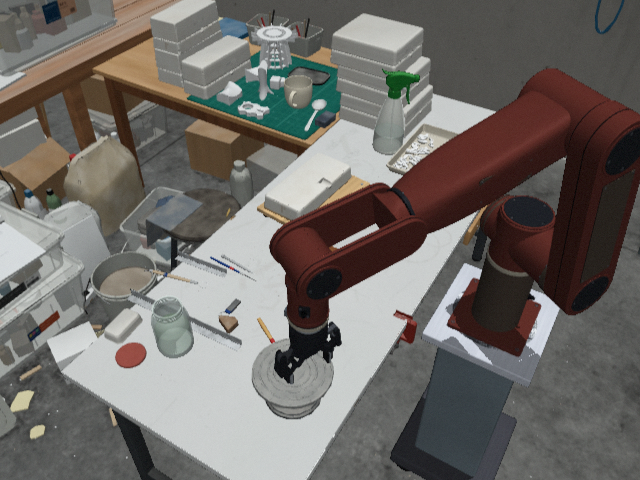

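The top view shows the board's corners near (320,110), (463,122), (456,213) and (312,200). The brown wedge is at (298–323, 208–254), just in front of the board's near left corner. The scene view shows the arm hiding the wedge. I'll measure from the top view with colour masks.

```bash
cat > h.py <<'E'
from cell import env
import cv2,numpy as np
def ray(c,uv,z):
    P=np.array(c["pose"]);uv=np.atleast_2d(uv).astype(float)
    d=np.c_[(uv[:,0]-c["cx"])/c["fx"],(uv[:,1]-c["cy"])/c["fy"],np.ones(len(uv))]@P[:3,:3].T
    o=P[:3,3];return o+d*((np.broadcast_to(z,len(uv))-o[2])/d[:,2])[:,None]
def proj(c,p):
    P=np.array(c["pose"]);q=(np.atleast_2d(p)-P[:3,3])@P[:3,:3]
    return np.c_[c["fx"]*q[:,0]/q[:,2]+c["cx"],c["fy"]*q[:,1]/q[:,2]+c["cy"]]
def big(m):
    cs,_=cv2.findContours(m.astype(np.uint8),cv2.RETR_EXTERNAL,cv2.CHAIN_APPROX_NONE);return max(cs,key=cv2.contourArea)
E
python3 - <<'E'
from h import *
c=env.capture("top");im=c["image"]
hsv=cv2.cvtColor(im,cv2.COLOR_RGB2HSV)
print(hsv[230,310],hsv[195,380],hsv[116,330],hsv[150,380],hsv[240,360])
roi=np.zeros(im.shape[:2],bool);roi[95:265,285:480]=1
w=roi&(hsv[:,:,0]<14)&(hsv[:,:,1]>120);k=big(w)
r=cv2.minAreaRect(k);print("wedge px",r,cv2.contourArea(k));b=cv2.boxPoints(r);print(b.round(1).tolist());print("z0",ray(c,b,0).round(1).tolist())
print("z11",ray(c,b,11).round(1).tolist())
s=roi&(hsv[:,:,1]>60)&(hsv[:,:,0]>=10)&(hsv[:,:,0]<30)&~w
s=cv2.morphologyEx(s.astype(np.uint8),cv2.MORPH_CLOSE,np.ones((3,3)))
k=cv2.convexHull(big(s));r=cv2.minAreaRect(k);b=cv2.boxPoints(r);print("board px",r,b.round(1).tolist())
p=ray(c,b,46);print(p.round(1).tolist(),[np.linalg.norm(p[i]-p[i-1]).round(1) for i in range(4)])
cr=cv2.resize(im[90:270,285:475],None,fx=4,fy=3.3,interpolation=cv2.INTER_CUBIC)[:, :, ::-1]
cr=cv2.resize(im[100:265,285:475],(760,600),interpolation=cv2.INTER_CUBIC)[:,:,::-1]
cv2.imwrite("pics/c1.png",np.clip(cr*1.5,0,255))
E
```

```text
[ 12 129  89] [ 17  87 120] [ 26  14 127] [ 20  18 131] [ 18  11 121]
wedge px ((309.7379455566406, 230.6448516845703), (21.67487335205078, 42.02101516723633), 4.763641834259033) 822.5
[[297.20001220703125, 250.6999969482422], [300.70001220703125, 208.8000030517578], [322.29998779296875, 210.60000610351562], [318.79998779296875, 252.5]]
z0 [[477.7, 61.2, 0.0], [578.3, 50.9, 0.0], [572.9, -1.0, 0.0], [472.3, 9.5, 0.0]]
z11 [[477.6, 60.8, 11.0], [577.1, 50.6, 11.0], [571.8, -0.8, 11.0], [472.2, 9.6, 11.0]]
board px ((387.34423828125, 161.4097137451172), (145.38790893554688, 92.4389877319336), 5.477368354797363) [[310.6000061035156, 200.5], [319.3999938964844, 108.5], [464.1000061035156, 122.30000305175781], [455.29998779296875, 214.39999389648438]]
[[592.2, 26.3, 46.0], [807.2, 1.4, 46.0], [767.9, -335.1, 46.0], [553.2, -307.0, 46.0]] [np.float64(335.6), np.float64(216.5), np.float64(338.9), np.float64(216.5)][ WARN:0@0.862] global loadsave.cpp:1063 imwrite_ Unsupported depth image for selected encoder is fallbacked to CV_8U.
```

View pics/c1.png

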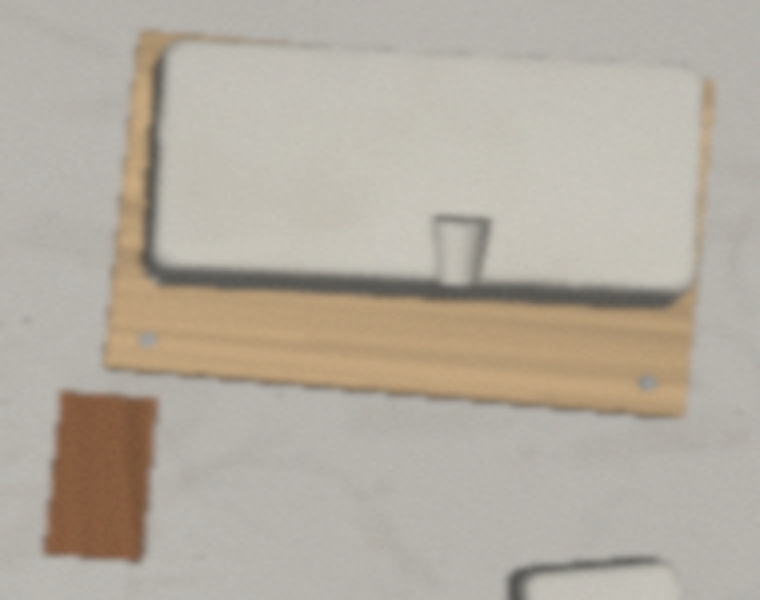

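The crop shows the screw head at crop (148,340), which is about pixel (322,193.5). The wedge's axis runs roughly 20 mm left of the foot. I'll move to a hover with the fingers shut and measure again from there with the wrist camera.

```bash
python3 -m crank '[[1,-0.23,-0.19,0.04,0,0,0],[1,-0.23,-0.19,0.04,0,0,0],[1,-0.23,-0.19,0.04,0,0,0],[1,-0.23,-0.19,0.04,0,0,0],[1,-0.23,-0.19,0.04,0,0,0],[1,-0.23,-0.19,0.04,0,0,0],[1,-0.23,-0.19,0.04,0,0,0],[1,-0.23,-0.19,0.04,0,0,0],[1,-0.23,-0.18,0.04,0,0,0],[1,0,0,0,0,0,-0.077],[1,0,0,0,0,0,-0.077],[1,0,0,0,0,0,0]]' 20
python3 - <<'E'
from h import *
for n in("wrist","scene"):
    c=env.capture(n);cv2.imwrite(f"pics/{n}2.png",c["image"][:,:,::-1]);np.save(n+"2.npy",c,allow_pickle=True);print(np.round(c["pose"],3).tolist(),c["fx"])
t=env.capture("top");np.save("top2.npy",t,allow_pickle=True)
c=np.load("wrist2.npy",allow_pickle=True).item()
print(proj(c,[[607,0,46],[525,30,10],[592,26,46]]).round())
s=env.state();print(s["position"],s["ee_rot"].round(3).tolist(),s["wrist_force"],s["gripper_width"])
E
```

```text
time: 1.65
position: [494.5, 89.3, 332.4]
ee_rot: [[-0.995, 0.103, -0.001], [0.103, 0.995, 0.0], [0.001, -0.0, -1.0]]
wrist_force: [0.0, -0.2, 0.1]
gripper_width: -0.0
gripper_force: 0.0
[[0.102, 0.943, 0.315, 411.613], [0.995, -0.097, -0.033, 97.555], [-0.0, 0.317, -0.948, 300.972], [0.0, 0.0, 0.0, 1.0]] 356.1753813151139
[[-0.855, -0.356, 0.376, -126.41], [-0.518, 0.575, -0.633, 1174.403], [0.009, -0.736, -0.676, 1272.581], [0.0, 0.0, 0.0, 1.0]] 590.0037241300242
[[227. 370.]
 [253. 263.]
 [254. 353.]]
[494.44683188  89.71690123 332.62630781] [[-0.995, 0.103, -0.0], [0.103, 0.995, -0.0], [0.0, -0.0, -1.0]] [-0.42003452  0.37601585  0.8042887 ] 0.30436973892944585
```

View pics/wrist2.png

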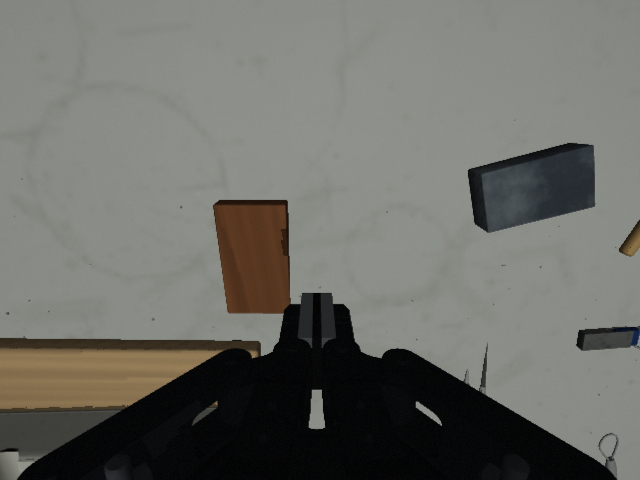

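The wrist view shows the wedge's upright dark back face at the top (rows 201–206, columns 214–288) and its thin end at row 313, so the thin end does face the stand. The board's near left corner is at about (259,345). I'll triangulate these points with the top view.

```bash
cat >> h.py <<'E'
def tri(c1,u1,c2,u2):
    A=[];b=[]
    for c,u in((c1,u1),(c2,u2)):
        P=np.array(c["pose"]);d=P[:3,:3]@np.array([(u[0]-c["cx"])/c["fx"],(u[1]-c["cy"])/c["fy"],1]);d/=np.linalg.norm(d)
        M=np.eye(3)-np.outer(d,d);A.append(M);b.append(M@P[:3,3])
    x,r,_,_=np.linalg.lstsq(np.vstack(A),np.hstack(b),rcond=None);return x.round(1),np.sqrt(r).round(1)
def wedge(c,roi=None):
    hsv=cv2.cvtColor(c["image"],cv2.COLOR_RGB2HSV)
    m=(hsv[:,:,0]<15)&(hsv[:,:,1]>75)
    if roi is not None:
        r=np.zeros_like(m);r[roi[1]:roi[3],roi[0]:roi[2]]=1;m&=r
    k=big(m);a=cv2.approxPolyDP(cv2.convexHull(k),3,True)[:,0];return k,a
E
python3 - <<'E'
from h import *
w=np.load("wrist2.npy",allow_pickle=True).item();t=np.load("top2.npy",allow_pickle=True).item()
k,a=wedge(w,(190,180,300,320));print("wrist",a.tolist())
k2,a2=wedge(t,(285,203,340,262));r=cv2.minAreaRect(k2);b=cv2.boxPoints(r);print("top",r,b.round(1).tolist())
hsv=cv2.cvtColor(t["image"],cv2.COLOR_RGB2HSV)
# screw in top: bluish/grey spot on board
sub=hsv[185:203,314:332,1].astype(float);m=sub<60;print(sub[4:14,2:14].astype(int))
# wrist board corner
hw=cv2.cvtColor(w["image"],cv2.COLOR_RGB2HSV);mm=np.zeros(hw.shape[:2],bool);mm[325:415,0:275]=1
mm&=(hw[:,:,1]>70)&(hw[:,:,0]<30);kk=big(mm);ap=cv2.approxPolyDP(cv2.convexHull(kk),3,True)[:,0];print("board wrist",ap.tolist());print(hw[334:360,200].tolist())
cs=big((t["image"][:,:,0]>=0)&np.pad(np.zeros((1,1),bool),((0,479),(0,639)))|mm)
# order top box: back-left, thin-left, thin-right, back-right
for z in(0,):
    print("top@0",ray(t,b,0).round(1).tolist())
print("screw z46",ray(t,[[322,193.5]],46))
E
```

```text
wrist [[285, 200], [289, 304], [283, 312], [228, 312], [213, 205], [219, 200]]
top ((304.0, 232.0), (58.0, 38.0), 90.0) [[285.0, 203.0], [323.0, 203.0], [323.0, 261.0], [285.0, 261.0]]
[[88 88 90 86 87 86 86 86 86 89 89 87]
 [87 87 88 86 82 77 78 83 86 87 88 87]
 [88 88 88 81 66 51 49 64 78 87 89 88]
 [87 87 86 73 49 23 19 40 65 84 84 86]
 [86 87 84 70 39 13  9 29 62 83 87 86]
 [87 87 84 74 46 25 23 42 68 83 87 89]
 [88 88 87 81 68 55 54 65 80 87 88 91]
 [89 89 87 86 83 79 76 83 86 85 89 87]
 [86 87 87 87 86 84 88 85 87 87 88 87]
 [87 86 86 86 87 87 86 89 87 88 87 87]]
board wrist [[0, 411], [0, 338], [259, 343], [259, 356], [125, 408]]
[[47, 13, 139], [48, 9, 138], [45, 11, 139], [50, 11, 139], [45, 11, 139], [42, 10, 129], [21, 77, 53], [17, 103, 52], [18, 113, 54], [19, 113, 54], [17, 107, 55], [17, 113, 52], [20, 103, 57], [18, 112, 57], [18, 112, 59], [18, 115, 73], [18, 109, 101], [18, 107, 129], [18, 106, 135], [18, 107, 141], [18, 106, 145], [19, 102, 145], [18, 105, 146], [18, 106, 145], [18, 106, 144], [18, 105, 143]]
top@0 [[593.1, 88.4, 0.0], [591.3, -3.1, 0.0], [451.8, -0.1, 0.0], [453.7, 90.8, 0.0]]
screw z46 [[ 6.07853443e+02 -3.77281216e-01  4.60000000e+01]]
```

Run:
```python
from h import *
w=np.load("wrist2.npy",allow_pickle=True).item();t=np.load("top2.npy",allow_pickle=True).item()
ht=cv2.cvtColor(t["image"],cv2.COLOR_RGB2HSV)
r=np.zeros(ht.shape[:2],bool);r[200:262,285:340]=1
m=r&(ht[:,:,0]<14)&(ht[:,:,1]>85);k=big(m);R=cv2.minAreaRect(k);b=cv2.boxPoints(R);print(R,b.round(1).tolist())
print("top@10 centre",ray(t,[R[0]],10).round(1))
print("board corner tri",tri(w,(259.5,351.5),t,(310.2,201)))
print("back-left top tri",tri(w,(213.5,205.5),t,(297,252)),"back-right",tri(w,(288,205.5),t,(319.2,253.6)))
print("wrist: back top z19.5",ray(w,[[213.5,205.5],[287.5,205]],19.5).round(1).tolist(),"thin z3",ray(w,[[228,313],[291,313]],3).round(1).tolist(),"back base z0",ray(w,[[217.5,200],[286.5,200]],0).round(1).tolist())
print("screw",ray(t,[[321.5,193]],46).round(1))
g=w["image"][195:212:1,:,0];print(g[:, [225,250,275]].T.tolist()); print(w["image"][305:318,[235,255,275],0].T.tolist())
print(w["image"][250,205:230,0].tolist(),w["image"][250,275:300,0].tolist(),w["image"][300,215:240,0].tolist(),w["image"][300,275:300,0].tolist())
```

```text
((304.0, 230.5), (61.0, 38.0), 90.0) [[285.0, 200.0], [323.0, 200.0], [323.0, 261.0], [285.0, 261.0]]
top@10 centre [[525.2  43.7  10. ]]
board corner tri (array([592. ,  28.7,  43.2]), array([2.2]))
back-left top tri (array([459.7,  49.6, 128.3]), array([21.4])) back-right (array([481.5,  33.5, -64.4]), array([39.6]))
wrist: back top z19.5 [[468.1, 8.1, 19.5], [473.8, 67.6, 19.5]] thin z3 [[575.4, -3.6, 3.0], [581.5, 55.8, 3.0]] back base z0 [[467.6, 6.2, 0.0], [473.6, 65.2, 0.0]]
screw [[609.    0.8  46. ]]
[[138, 137, 138, 140, 126, 32, 32, 33, 36, 54, 76, 92, 90, 90, 92, 92, 93], [141, 141, 141, 141, 130, 34, 33, 35, 35, 49, 72, 89, 87, 88, 86, 87, 87], [141, 141, 141, 142, 130, 35, 35, 35, 35, 46, 71, 89, 87, 88, 86, 86, 85]]
[[84, 85, 85, 85, 86, 86, 88, 89, 110, 135, 135, 135, 134], [87, 86, 89, 86, 87, 86, 88, 91, 112, 133, 134, 132, 131], [85, 86, 85, 86, 85, 84, 84, 85, 97, 137, 136, 135, 137]]
[136, 135, 135, 137, 136, 136, 137, 138, 138, 140, 140, 139, 139, 132, 66, 85, 83, 83, 81, 78, 78, 77, 77, 76, 75] [90, 91, 88, 86, 85, 84, 86, 81, 45, 46, 49, 49, 37, 50, 137, 138, 138, 138, 137, 138, 139, 139, 139, 138, 139] [135, 136, 135, 136, 136, 138, 138, 136, 137, 135, 132, 86, 93, 92, 92, 91, 91, 87, 85, 83, 83, 82, 80, 79, 78] [86, 86, 86, 86, 87, 88, 89, 89, 89, 90, 88, 87, 84, 83, 72, 67, 140, 140, 140, 139, 139, 140, 140, 141, 140]
```

```bash
python3 -m crank '[[1,-0.117,0,0.15,0,0,0],[1,0,0,0.25,0,0,0],[1,0,0,0.2,0,0,0],[1,0,0,0.1,0,0,0],[1,0,0,0,0,0,0]]'
python3 - <<'E'
from h import *
w=np.load("wrist2.npy",allow_pickle=True).item()
p=np.array([494.45,89.7,332.6]);x=np.array([-.995,.103,0]);
for L in(160,173,186):
  for e in(0,8,11): print(L,e,proj(w,p+e*x-[0,0,L]).round(1))
E
```

```text
time: 2.42
position: [516.7, 87.4, 190.9]
ee_rot: [[-0.995, 0.102, -0.004], [0.102, 0.995, -0.0], [0.004, -0.001, -1.0]]
wrist_force: [-0.9, 0.3, 0.3]
gripper_width: 0.3
gripper_force: 0.0
160 0 [[318.1 331.2]]
160 8 [[318.1 314.2]]
160 11 [[318.2 307.7]]
173 0 [[318. 315.]]
173 8 [[318.  299.1]]
173 11 [[318. 293.]]
186 0 [[317.9 301.1]]
186 8 [[317.9 286.1]]
186 11 [[317.9 280.4]]
```

```bash
python3 -m crank '[[1,0,0,0.04,0,0,0],[1,0,-0.03,0.025,0,0,0],[1,0,-0.025,0,0,0,0],[1,0,-0.025,0,0,0,0],[1,0,-0.025,0,0,0,0],[1,0,-0.025,0,0,0,0],[1,0,-0.025,0,0,0,0],[1,0,0,0,0,0,0]]'
python3 -m crank '[[1,0,0.06,0,0,0,0],[1,0,0.06,-0.2,0,0,0],[1,0.15,0.2,-0.3,0,0,0],[1,0.15,0,-0.2,0,0,0],[1,0,0,0,0,0,0]]'
python3 - <<'E'
from h import *
c=env.capture("wrist");np.save("wrist3.npy",c,allow_pickle=True)
cv2.imwrite("pics/w3.png",c["image"][:,:,::-1])
print(proj(c,[[525,10,10],[609,0.5,46]]).round())
k,a=wedge(c);print(a.tolist())
E
```

```text
time: 3.42
position: [514.8, 55.9, 179.8]
ee_rot: [[-0.995, 0.102, 0.0], [0.102, 0.995, -0.0], [-0.0, -0.0, -1.0]]
wrist_force: [0.3, 0.3, 1.0]
gripper_width: -0.2
gripper_force: 0.0
time: 4.05
position: [466.6, 119.1, 311.4]
ee_rot: [[-0.995, 0.099, 0.007], [0.099, 0.995, 0.001], [-0.006, 0.001, -1.0]]
wrist_force: [-0.5, 0.7, 0.1]
gripper_width: 0.2
gripper_force: 0.0
[[196. 306.]
 [192. 417.]]
[[226, 240], [244, 349], [181, 354], [148, 252], [163, 243]]
```

View pics/w3.png

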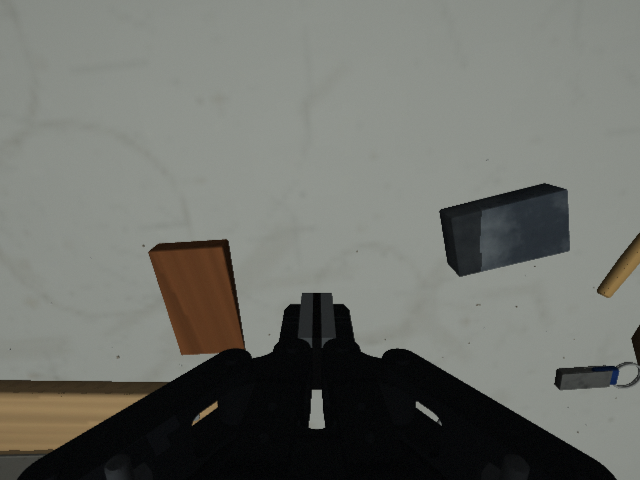

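The wrist view shows the wedge has moved and turned slightly. Its thin end runs (181,354)–(244,349) and its back edge (149,252)–(228,246).

```bash
cat >> h.py <<'E'
def pose(c,tl,tr,bl,br):
    # image-left/right corners: thin end top (z3), back top edge (z19.5)
    T=ray(c,[tl,tr],3)[:,:2];B=ray(c,[bl,br],19.5)[:,:2]
    ax=T.mean(0)-B.mean(0);L=np.linalg.norm(ax);ax/=L;C=(T.mean(0)+B.mean(0))/2;n=np.array([-ax[1],ax[0]])
    F=np.array([609,0.6])-C
    print("C",C.round(1),"L",L.round(1),"yaw",np.degrees(np.arctan2(ax[1],ax[0])).round(1),"W",np.linalg.norm(T[1]-T[0]).round(1),np.linalg.norm(B[1]-B[0]).round(1),"foot axial",(F@ax).round(1),"lat",(F@n).round(1),"backmid",B.mean(0).round(1))
E
python3 - <<'E'
from h import *
w=np.load("wrist2.npy",allow_pickle=True).item();pose(w,(228,313),(290.5,313),(213.5,205),(288,205))
c=np.load("wrist3.npy",allow_pickle=True).item();g=c["image"][:,:,0]
print(g[236:262,[160,190,215]].T.tolist())
pose(c,(181,355),(244.5,350.5),(148.5,252),(228,247))
s=env.state();print(s["position"])
E
```

```text
C [524.6  32. ] L 108.4 yaw -6.5 W 59.2 60.2 foot axial 87.4 lat -21.6 backmid [470.8  38.1]
[[143, 141, 141, 141, 140, 138, 132, 85, 37, 32, 32, 33, 33, 38, 53, 76, 93, 91, 92, 93, 92, 92, 90, 89, 89, 87], [139, 141, 140, 140, 138, 125, 33, 34, 36, 34, 34, 38, 49, 70, 89, 87, 86, 89, 89, 87, 87, 85, 88, 87, 87, 88], [142, 143, 142, 130, 34, 35, 36, 35, 31, 32, 41, 67, 87, 94, 93, 92, 90, 92, 90, 89, 89, 88, 88, 87, 88, 86]]
C [524.7  15.3] L 107.7 yaw -3.3 W 59.1 62.5 foot axial 85.0 lat -9.9 backmid [470.9  18.4]
[466.64153231 118.55977349 309.4433798 ]
```

```bash
python3 -m crank '[[1,-0.165,-0.117,0.15,0,0,0],[1,-0.165,-0.117,0.15,0,0,0],[1,0,0,0.25,0,0,0],[1,0,0,0.1,0,0,0],[1,0,-0.02,0,0,0,0],[1,0,-0.02,0,0,0,0],[1,0,-0.02,0,0,0,0],[1,0,-0.02,0,0,0,0],[1,0,-0.02,0,0,0,0],[1,0,0,0,0,0,0]]'
python3 -m crank '[[1,0,0.06,0,0,0,0],[1,0.1,0.05,-0.2,0,0,0],[1,0.27,0,-0.1,0,0,0],[1,0.27,-0.1,0,0,0,0],[1,0.1,-0.15,0,0,0,0],[1,0,0,0,0,0,0]]'
python3 - <<'E'
from h import *
c=env.capture("wrist");np.save("wrist4.npy",c,allow_pickle=True)
cv2.imwrite("pics/w4.png",c["image"][:,:,::-1])
k,a=wedge(c);print(a.tolist(),env.state()["position"])
print(proj(c,[[525,5,10],[609,0.5,46]]).round())
E
```

```text
time: 5.35
position: [525.6, 44.0, 177.9]
ee_rot: [[-0.995, 0.102, 0.0], [0.102, 0.995, -0.0], [-0.0, -0.0, -1.0]]
wrist_force: [0.3, 0.6, -0.5]
gripper_width: -0.1
gripper_force: 0.0
time: 6.1
position: [374.2, 31.4, 237.7]
ee_rot: [[-0.995, 0.102, 0.0], [0.102, 0.995, -0.0], [-0.0, -0.0, -1.0]]
wrist_force: [1.1, 0.0, -0.0]
gripper_width: -0.3
gripper_force: 0.0
[[320, 389], [325, 427], [315, 429], [308, 427], [311, 392]] [375.39541173  31.63479485 238.16845756]
[[302. 459.]
 [307. 594.]]
```

View pics/w4.png

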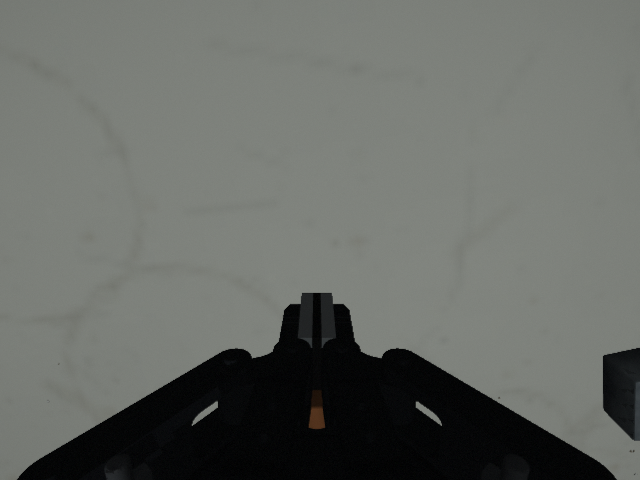

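The gripper hides the wedge here, so I'll use the top camera.

Run:
```python
from h import *
c=env.capture("top");np.save("top5.npy",c,allow_pickle=True)
cv2.imwrite("pics/t5.png",cv2.resize(np.clip(c["image"][170:290,260:420,::-1].astype(int)*1.4,0,255).astype(np.uint8),(800,600),interpolation=cv2.INTER_CUBIC))
h=cv2.cvtColor(c["image"],cv2.COLOR_RGB2HSV);r=np.zeros(h.shape[:2],bool);r[206:262,290:340]=1
m=r&(h[:,:,0]<14)&(h[:,:,1]>120);R=cv2.minAreaRect(big(m));b=cv2.boxPoints(R);print(R);p=ray(c,b,10);print(p.round(1).tolist(),p.mean(0))
```

```text
((322.00311279296875, 230.93194580078125), (21.432416915893555, 42.09290313720703), 2.6025619506835938)
[[475.1, 29.6, 10.0], [575.2, 23.0, 10.0], [571.8, -28.0, 10.0], [471.7, -21.2, 10.0]] [523.44504402   0.86409937  10.        ]
```

View pics/t5.png

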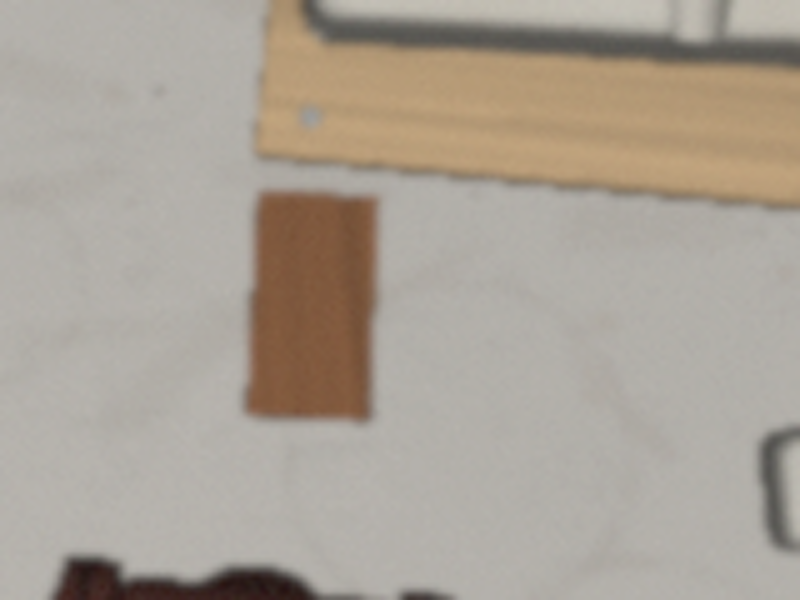

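The top crop shows the wedge now lined up below the screw: screw at crop (311,117), wedge columns 250–378. The top measurement puts the wedge centre at (523.4, 0.9) with yaw −3.75°. I'll go behind it and push along +x.

```bash
python3 -m crank '[[1,-0.16,-0.05,0.15,0,0,0],[1,-0.17,-0.055,0.145,0,0,0],[1,0,0,0,0,0,-0.018],[1,-0.06,0.004,0,0,0,0],[1,-0.06,0.004,0,0,0,0],[1,-0.06,0.004,0,0,0,0],[1,-0.06,0.004,0,0,0,0],[1,-0.04,0.003,0,0,0,0],[1,0,0,0,0,0,0]]'
python3 -m crank '[[1,-0.015,0.001,0,0,0,0],[1,-0.015,0.001,0,0,0,0]]'
```

```text
time: 7.32
position: [495.9, 4.1, 179.0]
ee_rot: [[-0.998, 0.064, 0.001], [0.064, 0.998, -0.0], [-0.001, -0.0, -1.0]]
wrist_force: [0.4, -0.5, -0.2]
gripper_width: 0.1
gripper_force: 0.0
time: 7.58
position: [500.9, 4.2, 178.6]
ee_rot: [[-0.998, 0.064, -0.001], [0.064, 0.998, 0.0], [0.001, 0.0, -1.0]]
wrist_force: [-0.2, -0.6, -0.1]
gripper_width: -0.0
gripper_force: 0.3
```

```bash
for i in 1; do python3 -m crank '[[1,-0.015,0.001,0,0,0,0],[1,-0.01,0,0,0,0,0],[1,0,0,0,0,0,0]]'; done
python3 -m crank '[[1,-0.01,0.001,0,0,0,0],[1,-0.01,0,0,0,0,0],[1,0,0,0,0,0,0]]'
python3 - <<'E'
from h import *
c=env.capture("top")
h=cv2.cvtColor(c["image"],cv2.COLOR_RGB2HSV);print(env.state()["wrist_force"].round(1))
cv2.imwrite("pics/t6.png",cv2.resize(np.clip(c["image"][160:280,260:420,::-1].astype(int)*1.4,0,255).astype(np.uint8),(800,600),interpolation=cv2.INTER_CUBIC))
E
```

```text
time: 7.95
position: [506.4, 4.0, 178.8]
ee_rot: [[-0.998, 0.064, 0.0], [0.064, 0.998, -0.0], [-0.0, -0.0, -1.0]]
wrist_force: [-0.3, -0.7, 0.9]
gripper_width: 0.2
gripper_force: 0.0
time: 8.32
position: [510.4, 4.0, 178.8]
ee_rot: [[-0.998, 0.064, 0.0], [0.064, 0.998, -0.0], [-0.0, 0.0, -1.0]]
wrist_force: [0.5, 0.7, -0.4]
gripper_width: -0.2
gripper_force: 0.0
[-0.4  0.7 -0.6]
```

View pics/t6.png

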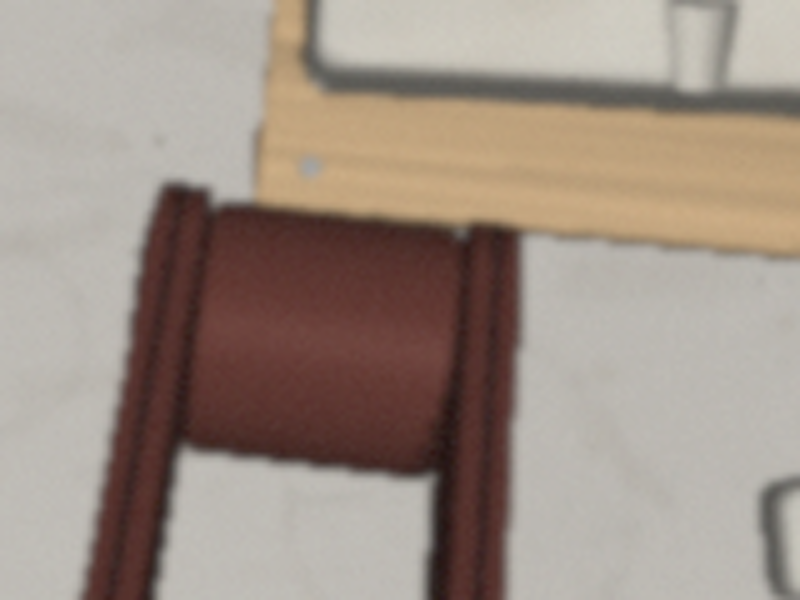

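The arm hides the wedge from above, but the screw is still at about pixel (322,193), so the stand has not moved. I'll carry on in small steps, watching fx.

```bash
python3 -m crank '[[1,-0.01,0.001,0,0,0,0],[1,-0.01,0.001,0,0,0,0],[1,0,0,0,0,0,0]]' | sed -n '2p;4p'
python3 - <<'E'
from h import *
s=env.state();print(s["wrist_force"].round(1))
E
python3 -m crank '[[1,-0.01,0.001,0,0,0,0],[1,-0.01,0,0,0,0,0],[1,0,0,0,0,0,0]]' | sed -n '2p;4p'
```

```text
position: [514.4, 4.1, 178.8]
wrist_force: [0.4, -0.3, -0.2]
[ 0.4 -0.3 -0.2]
position: [518.4, 4.1, 178.7]
wrist_force: [-0.1, 0.1, -0.6]
```

```bash
python3 -m crank '[[1,-0.01,0.001,0,0,0,0],[1,-0.01,0,0,0,0,0],[1,0,0,0,0,0,0]]' | sed -n '2p;4p'
```

```text
position: [521.5, 4.1, 178.4]
wrist_force: [-6.0, 0.2, 4.2]
```

```bash
python3 -m crank '[[1,-0.004,0,0,0,0,0],[1,0,0,0,0,0,0]]' | sed -n '1,2p;4p'
```

```text
time: 9.75
position: [521.9, 4.1, 178.3]
wrist_force: [-7.2, 0.1, 6.1]
```

```bash
python3 -m crank '[[1,-0.007,0,0,0,0,0],[1,0,0,0,0,0,0]]' | sed -n '1,2p;4p'
```

```text
time: 10.0
position: [523.0, 4.1, 178.1]
wrist_force: [-9.3, 0.8, 5.9]
```

```bash
python3 -m crank '[[1,0.03,0,0,0,0,0],[1,0.1,0,0,0,0,0],[1,0,0,-0.2,0,0,0],[1,0,0,-0.25,0,0,0],[1,-0.2,0.006,0,0,0,0],[1,-0.2,0.006,0,0,0,0],[1,-0.15,0.005,0,0,0,0],[1,0,0,0,0,0,0],[1,0,0,0,0,0,0]]' | sed -n '1,2p;4p'
python3 - <<'E'
from h import *
s=env.state();print(s["position"].round(2),s["wrist_force"].round(1));c=env.capture("wrist");cv2.imwrite("pics/w7.png",c["image"][:,:,::-1]);k,a=wedge(c);print(a.tolist());np.save("wrist7.npy",c,allow_pickle=True)
E
```

```text
time: 11.12
position: [607.9, 2.0, 268.2]
wrist_force: [0.5, 0.1, 0.6]
[607.89   2.04 268.24] [0.5 0.1 0.6]
[[361, 134], [356, 234], [269, 228], [263, 136]]
```

View pics/w7.png

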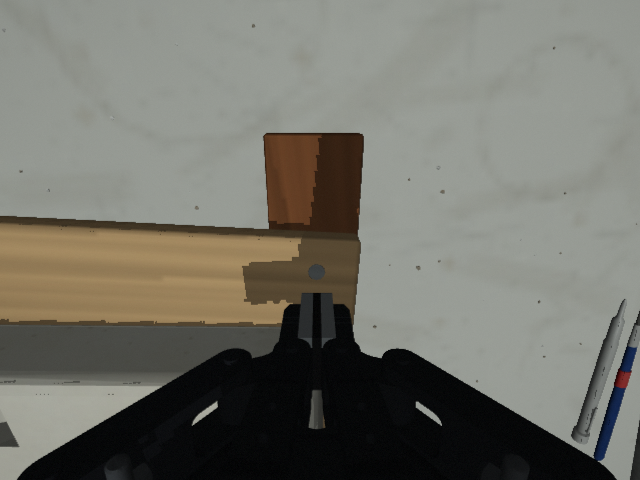

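The wrist view shows the wedge under the board's corner, with its back edge at row 134 (columns 264–363), and the screw at (316,272). I'll compute the alignment from these.

Run:
```python
from h import *
c=np.load("wrist7.npy",allow_pickle=True).item()
print("screw",ray(c,[[316.3,271.8]],47).round(1));B=ray(c,[[263.5,136],[362.5,135.5]],19.5);print("back",B.round(1).tolist(),B.mean(0).round(1))
p=np.array([607.9,2.0,268.2])
print("tip",proj(c,p+11*np.array([-.998,.064,0])-[0,0,173]),"TCP axis at 47:",proj(c,[607.9,2.0,47]))
```

```text
screw [[607.8   1.8  47. ]]
back [[531.5, -24.5, 19.5], [534.8, 33.5, 19.5]] [533.2   4.5  19.5]
tip [[316.82635756 293.03398265]] TCP axis at 47: [[316.72195275 271.88599596]]
```

```bash
python3 -m crank '[[1,0,0,0.15,0,0,0],[1,0,0,0.05,0,0,0],[1,0,0,0.01,0,0,0],[1,0,0,0,0,0,0]]' | sed -n '2p;4p'
python3 -m crank '[[1,0,0,0.01,0,0,0],[1,0,0,0.005,0,0,0],[1,0,0,0,0,0,0]]' | sed -n '2p;4p'
```

```text
position: [608.6, 1.9, 227.4]
wrist_force: [-0.7, -0.7, 0.1]
position: [608.5, 2.0, 223.8]
wrist_force: [0.5, 0.1, -0.0]
```

```bash
python3 -m crank '[[1,0,0,0.005,0,0,0],[1,0,0,0.005,0,0,0],[1,0,0,0,0,0,0]]' | sed -n '2p;4p'
```

```text
position: [608.4, 2.0, 221.6]
wrist_force: [0.3, 0.7, 0.4]
```

```bash
python3 -m crank '[[1,0,0,0.005,0,0,0],[1,0,0,0,0,0,0]]' | sed -n '2p;4p'; python3 -m crank '[[1,0,0,0.003,0,0,0],[1,0,0,0,0,0,0]]' | sed -n '2p;4p'
```

```text
position: [608.4, 2.0, 220.6]
wrist_force: [-0.5, 0.6, -0.0]
position: [608.4, 1.9, 220.0]
wrist_force: [1.0, -0.0, -0.8]
```

```bash
python3 -m crank '[[1,0,0,0.003,0,0,0],[1,0,0,0,0,0,0]]' | sed -n '2p;4p'; python3 -m crank '[[1,0,0,0.003,0,0,0],[1,0,0,0,0,0,0]]' | sed -n '2p;4p'
```

```text
position: [608.4, 2.0, 219.4]
wrist_force: [0.5, 0.4, 0.2]
position: [608.5, 2.0, 219.1]
wrist_force: [-1.1, -0.9, 1.0]
```

```bash
python3 -m crank '[[1,0,0,0.003,0,0,0],[1,0,0,0,0,0,0]]' | sed -n '2p;4p'
```

```text
position: [608.5, 2.0, 219.0]
wrist_force: [-2.8, 0.3, 6.2]
```

```bash
python3 -m crank '[[1,0,0,0.004,0,0,0],[1,0,0,0,0,0,0],[1,0,0,0,0,0,0]]' | sed -n '1,2p;4p'
python3 - <<'E'
from h import *
for i in range(3):
    c=env.capture("top");s=env.state();print(s["position"].round(2),s["wrist_force"].round(1))
h=cv2.cvtColor(c["image"],cv2.COLOR_RGB2HSV)
s=(h[:,:,1]>60)&(h[:,:,0]>=15)&(h[:,:,0]<30);r=np.zeros_like(s);r[95:225,300:480]=1
k=cv2.convexHull(big(cv2.morphologyEx((s&r).astype(np.uint8),cv2.MORPH_CLOSE,np.ones((3,3)))));print(cv2.minAreaRect(k))
c0=np.load("top2.npy",allow_pickle=True).item()
h=cv2.cvtColor(c0["image"],cv2.COLOR_RGB2HSV);s=(h[:,:,1]>60)&(h[:,:,0]>=15)&(h[:,:,0]<30)
k=cv2.convexHull(big(cv2.morphologyEx((s&r).astype(np.uint8),cv2.MORPH_CLOSE,np.ones((3,3)))));print(cv2.minAreaRect(k))
d=cv2.absdiff(c["image"],c0["image"]).max(2)[100:140,320:465];print("far-edge diff",(d>25).sum())
E
```

```text
time: 14.05
position: [608.6, 2.0, 218.9]
wrist_force: [-5.2, 0.3, 10.7]
[608.57   1.99 218.9 ] [-4.1  0.5 11. ]
[608.57   2.   218.89] [-5.   0.6 11.3]
[608.56   1.99 218.9 ] [-4.9 -0.4 10.5]
((411.0, 196.5), (33.0, 94.0), 90.0)
((387.3269958496094, 161.31686401367188), (145.38973999023438, 92.34407043457031), 5.440331935882568)
far-edge diff 95
```

```bash
python3 -m crank '[[1,0.003,0,0,0,0,0],[1,0,0,0,0,0,0],[1,0,0,0,0,0,0]]' | sed -n '1,2p;4p'
python3 - <<'E'
from h import *
c=env.capture("top");c0=np.load("top2.npy",allow_pickle=True).item()
g=lambda c:cv2.cvtColor(c["image"],cv2.COLOR_RGB2GRAY).astype(np.float32)
for sl in(np.s_[100:220,420:480],np.s_[95:135,310:480],np.s_[100:225,425:475],np.s_[250:340,410:520]):
    a,b=g(c0)[sl].copy(),g(c)[sl].copy();print(cv2.phaseCorrelate(a,b,cv2.createHanningWindow(a.shape[::-1],cv2.CV_32F)),np.abs(a-b).max())
print(env.state()["position"].round(2),env.state()["wrist_force"].round(1))
E
```

```text
time: 14.58
position: [608.3, 2.0, 218.9]
wrist_force: [-3.4, 0.3, 8.1]
((0.14506931997179606, -0.20877093424387283), 1.0646424176957872) 10.941055
((0.2641723150839681, 0.05610609462689453), 1.0198046104775536) 13.0
((0.08543199142799907, 0.2666474872024125), 1.0326818478393556) 10.86145
((-0.05755401900836432, -0.008725812686762424), 0.9459972091957375) 11.0
[608.33   1.99 218.94] [-2.5  1.6  8.3]
```

```bash
python3 -m crank '[[1,0,0,0.002,0,0,0],[1,0,0,0,0,0,0],[1,0,0,0,0,0,0],[1,0,0,0,0,0,0],[1,0,0,0,0,0,0]]' | sed -n '1,2p;4p'; python3 -c "
from cell import env
s=env.state();print(s['wrist_force'].round(1))
if 7<s['wrist_force'][2]<14: print(env.close_job())"
```

```text
time: 15.25
position: [608.3, 2.0, 218.9]
wrist_force: [-4.0, -0.3, 11.3]
[-4.  -0.3 11.3]
the job is handed in; nothing more can be done
None
```

I handed the job in at 15.3 s: the wedge is snug under the near left foot after a push of about 9 N, the corner sank only about 0.1–0.2 mm under the test press, the top camera shows no clear shift of the stand (under about 0.6 mm), and the fingertips are still pressing the corner at about 11 N.

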